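# Spring open the sample cooler and take out the bottle

## Robot

A 6-joint arm with a two-finger parallel gripper is mounted at the origin on a cart in front of the work surface, level with it; the furniture and walls round the work are solid. World frame = base frame: x ahead of the robot, y to its left, z up, the work surface at z = 0. Lengths are in m, angles in rad, forces in N, time in s.
With the tool pointing down it reaches from about 0.375 to 0.9 m from the base axis. Payload 3.1 kg.
Tool frame: the origin (TCP) lies midway between the tips of the shut fingers; the grasp point (between the pads) lies 19 mm behind it; z points along the fingers, y is the line along which they close (so a half turn about z gives the same grasp; the last joint's range is limited). The gripper opens to 85 mm and grips with 20 to 120 N. Pads are 22 mm wide; open, the fingers measure 114 mm over their backs; the gripper's body (76 mm by 85 mm) begins 54 mm behind the grasp point. The pads swing forward as they close: fully open they stand 13 mm farther back than shut.
Start: joints at [1, 0.527, 1.433, -0, 1.181, -0.178], TCP at [0.239, 0.577, 0.209] pointing down, gripper open.
Joint ranges: [-3.08, 3.08], [-0.75, 2.2], [0.22, 2.44], [-1.43, 4.57], [0, 2.65], [-2.85, 2.85]. Speed limits (rad/s): [2.79, 2.79, 3.14, 3.14, 3.14, 3.14].

## Interface

Orientations are given as a unit quaternion [x, y, z, w].
In Python, from station import manip gives the robot as it stands.
- The arm moves only by the tool step_arm, never from a script. Its argument "targets" is text: rows parted by semicolons, each of 4 numbers parted by spaces: the shift along the tool's x, y, z in mm, then the turn about the tool's z in degrees. A call has 1 to 12 rows; each row is the pose to reach, as a shift and turn from the pose commanded when the call began, along the tool's axes at that moment; what a row does not reach only later rows make up. A row lasts 1/10 s, in which the tool goes at most 50 mm and 8.59 degrees, less where a joint would pass 70% of its speed; a pose out of reach is approached as far as the arm can. A call with a gripper value outside its range is refused whole. "gripper" is the closure, from 0 (fully open) to 1 (shut), set as the call begins (left out, the last holds). The fingers move at their own pace and stop on an object; "squeeze" is the grip in N (left out, the last holds). Time passes only in rows, so rows that repeat a pose let the fingers close. It gives the time, the measured TCP pose, the force, the opening and the grip force at its end, in the units of the state.
- manip.sense(): the state, without advancing time (a new reading comes with each control period).
- manip.snapshot(name): name is "scene" or "top"; returns the picture (420x560x3 uint8, red, green, blue); there is no depth.
- manip.get_calibration(name): a dict with "fov_y" (degrees; the focal length in pixels is half the picture's height over the tangent of half this angle, whatever the lens; pixels are square), "cx", "cy" (the principal point, pixels), "extrinsics" (4x4, takes a point from camera to world coordinates). Camera axes: x right, y down, z forward; pixel columns grow to the right and rows downward; lengths in m; the calibration is good to about 2 mm. A picture is of the moment at which its call begins. get_calibration takes no time and is no camera call.
- manip.sign_off(): hands the job in; it is judged then, once.
Trained networks look in the newest picture that a camera, given by its name, has taken for a name from the list of things; names that differ only in an ending like _2 or _b are one class to them, and where a whole thing is asked for, a point or a joint stands for the part that bears it (a point fixed in the world has none). Each returns a list of dicts, best first, with "p" (0 to 1); they miss things now and then, are a little off and sometimes report something else, mostly with a low value. They report only what shows in the picture. A call takes as long as a camera call. They do not tell look-alikes from the thing itself.
- manip.recognise(camera, query): "position" ([column, row] in pixels, amid what is visible of it).
- manip.masks_of(camera, query): "pixels" (420x560 bool, what is visible of it) and "position" ([column, row] in pixels, amid what is visible of it).
- manip.mark_of(camera, query): "position" ([column, row] in pixels: a listed point, or the origin of a listed thing).
The state is a dict: "t": time; "q": joint angles; "qd": joint speeds; "tau": joint torques, N m; "tcp_pos": TCP position; "tool_rot": TCP orientation; "force": force on the tool from outside, world axes, zero at the start; "ft_torque": the same for the moment, N m; "finger_gap": opening from 0.0 (shut) to 1.0 (fully open); "gripper_force": force on a finger pad.
Only numpy, scipy, OpenCV 4.12 (cv2) and the standard library are available. Lean on these libraries where they do the work, as an engineer would, in place of code of your own. Each camera call takes 0.05 s, during which the arm holds its last target. There are 200 camera calls.

## Task

Press the latch button on top of the small bench cooler gently, only as hard as it needs, so that its drawer springs fully open on its own without being touched. Then lift the small bottle out of the drawer and stand it upright, fully down in the hole of the white holder block, leaving the drawer open and the larger bottle and the beaker where they are.

Things in the scene. Friction and masses are not known exactly. Their poses are not given: they have to be found in the camera images.
- cooler: fixed white box 150 (x) x 130 (y) x 106 mm high; origin at the centre of its underside, its -x side is the front with the drawer, z up. The round latch button stands on its top, 10 mm behind the centre. The drawer's front panel is 98 mm wide, 8 mm thick and reaches 96 mm above the bench.
- latch: the plunger under the cap, pressed straight down and sprung back up; origin level with the collar's top when not pressed. It pushes back with 2.5 N plus 1.4 N per mm, and 2 to 3 N of catch friction until the drawer lets go, after about 4 mm of travel (9 to 11 N; a quick push feels stiffer). A hard stop follows at 7.5 mm (about 13 N). More than 18 N on the button does damage.
- drawer (a joint): how far the drawer has come out of the cooler's front, m: 0 shut, 0.085 fully open. A spring drives it out in one to two seconds as soon as the latch lets go, and holds it open with about 2 N.
- drawer_well (a point): centre of the mouth of the hole in the drawer's tray in which the small bottle stands 20 mm deep; moves with the drawer, 85 mm along the cooler's -x, then lying 43 mm in front of the cooler. The tray's top, at this height, is 34 mm above the bench, 86 mm wide in y, without side walls; the front panel's inner face is 34 mm before the bottle's axis.
- sample_mid (a point): centre (half-way up) of the small round screw-cap bottle, 36 mm across and 76 mm tall, standing upright in the drawer (hidden in it while shut); z along the bottle. Its foot is 38 mm below this point; the upper 56 mm stand free above the tray.
- holder: fixed white square block 80 x 80 x 26 mm with a round hole in the middle of its top, 39 mm across, 20 mm deep (floor 6 mm above the bench), with a 2 mm chamfer; origin at the centre of its underside.
- reagent: bystander: larger round screw-cap bottle, 56 mm across, 106 mm tall; origin at the centre of its underside.
- beaker: bystander: small clear beaker, 53 mm across, 69 mm tall; origin at the centre of its underside.
- latch_collar (a point): centre of the top of the fixed grey collar round the latch button, 110 mm above the bench (x = +10 mm, y = 0 from the cooler's origin). Over it stands the button's flat round grey cap, 30 mm across and 6 mm thick, screwed on to a height that differs every time and is not measured: its top is anywhere from 10 to 30 mm above this point.
There are look-alikes about, which are no part of the job. Leave any orange look-alike of the cooler alone.

How it is judged:
On the way:
1. the drawer has sprung fully open (value of joint drawer above 0.078 m), for 0.2 s.
At the end, for the whole second after the job is handed in: The small bottle stands at rest and upright (within 0.12 rad) fully down in the holder's hole (its centre within 6 mm of the hole's axis and below 49 mm), the drawer is still open by more than 70 mm, and the larger bottle and the beaker are within 20 mm of where they stood (horizontal distance between sample_mid and holder below 0.006 m and height (world z) of sample_mid below 0.049 m and angle between sample_mid's own z axis and vertical below 0.12 rad and linear speed of sample below 0.02 m/s and value of joint drawer above 0.07 m and distance of each of reagent, beaker from where it was at the start of the episode below 0.02 m); the robot touches nothing.
It fails at once if the latch is pressed with more than 18 N (contact force between any of the fingers, the arm and latch above 18 N).
It fails at once if the robot touches the drawer (more than 1 N) while it is opening or not yet open (between 3 and 60 mm) (value of joint drawer between 0.003 and 0.06 m and contact force between any of the fingers, the arm and drawer above 1 N).
It fails at once if the small bottle is tipped over (more than 0.8 rad) (angle between sample_mid's own z axis and vertical above 0.8 rad).
It fails at once if the larger bottle or the beaker is knocked more than 30 mm away (distance of any of reagent, beaker from where it was at the start of the episode above 0.03 m).
It also fails if it takes over 70 s, if anything falls off the work surface, if the arm or the gripper's body presses on something with over 40 N, if the wrist force passes 120 N, or if a joint passes its speed limit or range.

## Working session

There is one attempt and no reset: what is moved stays moved. The work goes in short steps, Python scripts to look and compute and a tool call to move; the robot and the scene stay as the last step left them, time stands still between calls to the robot, and variables do not carry over. Pictures are saved under pics/ and viewed, at most 10 in all, crops included, and the job is handed in when it is done.

Besides the shell and the picture viewer there is one more tool, called after "Request:" by a JSON object that holds its "method" and its "body". step_arm: Moves the arm, as the interface text tells. Its arguments: {"type":"object","properties":{"targets":{"type":"string"},"gripper":{"type":"number"},"squeeze":{"type":"number"}},"required":["targets"]}

```bash
mkdir -p pics; cat > h.py <<'E'
import numpy as np, cv2
from station import manip
def ray(cam,px):
    c=manip.get_calibration(cam);f=210/np.tan(np.radians(c["fov_y"])/2);T=np.array(c["extrinsics"])
    d=T[:3,:3]@np.array([(px[0]-c["cx"])/f,(px[1]-c["cy"])/f,1]);return T[:3,3],d/np.linalg.norm(d)
def atz(cam,px,z):
    o,d=ray(cam,px);return o+d*(z-o[2])/d[2]
def proj(cam,p):
    c=manip.get_calibration(cam);f=210/np.tan(np.radians(c["fov_y"])/2);T=np.array(c["extrinsics"])
    v=T[:3,:3].T@(np.array(p)-T[:3,3]);return np.array([c["cx"]+f*v[0]/v[2],c["cy"]+f*v[1]/v[2]])
def tri(pa,pb):
    (o1,d1),(o2,d2)=ray("scene",pa),ray("top",pb)
    s=np.linalg.lstsq(np.c_[d1,-d2],o2-o1,rcond=None)[0];a=o1+d1*s[0];b=o2+d2*s[1];return (a+b)/2,np.linalg.norm(a-b)
E
python3 - <<'E'
from h import *
ims=[]
for c in("scene","top"):
    im=manip.snapshot(c);cv2.imwrite(f"pics/{c}0.png",im[:,:,::-1])
    print(c,{k:np.round(v,3).tolist() for k,v in manip.get_calibration(c).items()})
    for n in("cooler","latch_collar","holder","reagent","beaker","latch"):
        z={"latch_collar":.11,"latch":.11}.get(n,0)
        for r in manip.mark_of(c,n): print(c,n,np.round(r["position"],1),round(r["p"],2),np.round(atz(c,r["position"],z),3))
s=manip.sense();print(s["t"],s["tcp_pos"],s["tool_rot"],s["force"])
E
```

```text
scene {'fov_y': 50.949, 'cx': 276.426, 'cy': 206.461, 'extrinsics': [[-0.853, 0.46, -0.246, 0.798], [0.522, 0.747, -0.412, 0.42], [-0.006, -0.48, -0.877, 1.038], [0.0, 0.0, 0.0, 1.0]]}
scene cooler [251.  260.7] 0.75 [0.642 0.031 0.   ]
scene cooler [358.2 254. ] 0.69 [0.402 0.158 0.   ]
scene cooler [304.5 374.6] 0.68 [0.676 0.328 0.   ]
scene cooler [244.2 247.8] 0.35 [ 0.64  -0.008  0.   ]
scene latch_collar [361.2 239. ] 0.95 [0.416 0.159 0.11 ]
scene latch_collar [242.6 251.6] 0.74 [0.664 0.043 0.11 ]
scene holder [258.3 153.3] 0.77 [ 0.46  -0.244  0.   ]
scene reagent [191.6 164.2] 0.8 [ 0.64  -0.311  0.   ]
scene beaker [302.3 372.9] 0.6 [0.678 0.322 0.   ]
scene latch [244.4 248.9] 0.56 [0.657 0.04  0.11 ]
scene latch [361.7 238.2] 0.49 [0.414 0.158 0.11 ]
top {'fov_y': 43.596, 'cx': 281.046, 'cy': 204.966, 'extrinsics': [[-0.01, -0.997, 0.078, 0.435], [-1.0, 0.009, -0.005, -0.02], [0.004, -0.078, -0.997, 1.374], [0.0, 0.0, 0.0, 1.0]]}
top cooler [257.4 165.2] 0.79 [0.648 0.034 0.   ]
top cooler [211.8 261. ] 0.6 [0.398 0.155 0.   ]
top latch_collar [254.1 156.7] 0.75 [0.652 0.038 0.11 ]
top latch_collar [202.9 256.3] 0.56 [0.412 0.162 0.11 ]
top holder [367.6 235. ] 0.97 [ 0.461 -0.252  0.   ]
top reagent [385.3 162.9] 0.91 [ 0.651 -0.303  0.   ]
top beaker [146.5 154.3] 0.72 [0.68  0.327 0.   ]
top latch [255.2 152.1] 0.68 [0.663 0.035 0.11 ]
top latch [202.4 257.7] 0.46 [0.409 0.163 0.11 ]
0.7 [0.23922325 0.57740733 0.20853531] [1.95125485e-01 9.80778284e-01 3.39892422e-05 2.59281285e-05] [ 0.10979589 -0.33121702 -0.51843967]
```

View pics/scene0.png

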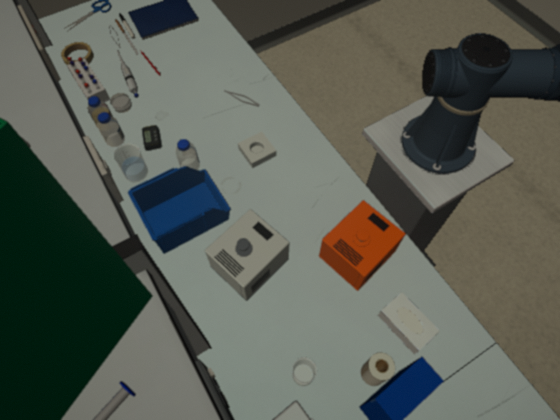

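View pics/top0.png

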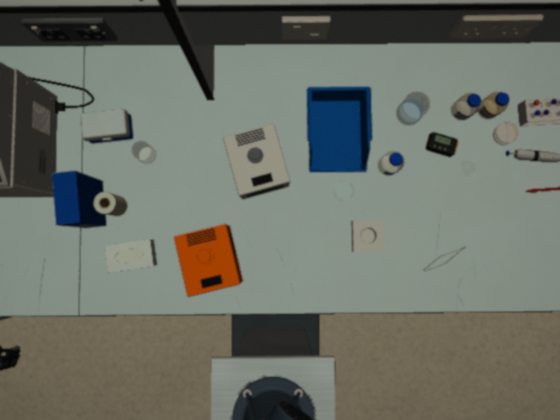

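Scene and top views show these candidates:
- **Cooler:** the white box at top (257,160) / scene (248,252), with a grey button, fits the description. The orange one at top (208,260) / scene (362,243) is the look-alike to leave alone.
- **Holder:** the square block with a round hole at top (367,235) / scene (258,150) fits. The flat white rack at top (130,255) does not.

I'll confirm both in one enlarged crop and measure the yaw.

```bash
python3 - <<'E'
from h import *
im=cv2.imread("pics/top0.png")
a=cv2.resize(im[115:205,215:300],None,fx=4.4,fy=4.4,interpolation=cv2.INTER_CUBIC)
b=cv2.resize(im[190:280,325:410],None,fx=4.4,fy=4.4,interpolation=cv2.INTER_CUBIC)
cv2.imwrite("pics/crop0.png",np.hstack([a,b]))
for n in("cooler","holder"):
  for c in ("top","scene"):
    for r in manip.masks_of(c,n):
        m=r["pixels"].astype(np.uint8);q=cv2.boxPoints(cv2.minAreaRect(cv2.findNonZero(m)))
        z=.106 if n=="cooler" else .026
        w=np.array([atz(c,p,z)[:2] for p in q]);e=w[1]-w[0];e2=w[2]-w[1]
        print(n,c,np.round(r["position"]),round(r["p"],2),m.sum(),"ctr",w.mean(0).round(4),"sides",np.linalg.norm(e).round(3),np.linalg.norm(e2).round(3),"ang",np.degrees(np.arctan2(e[1],e[0])).round(1))
A={c:[r["position"] for r in manip.recognise(c,"latch")] for c in("scene","top")}
H={c:[r["position"] for r in manip.mark_of(c,"holder")] for c in("scene","top")}
C={c:[r["position"] for r in manip.mark_of(c,"latch_collar")] for c in("scene","top")}
for D in(A,H,C):
  for p in D["scene"]:
    for t in D["top"]: print(np.round(p),np.round(t),tri(p,t)[0].round(4),tri(p,t)[1].round(4))
E
```

```text
cooler top [209. 259.] 0.82 3515 ctr [0.4057 0.1492] sides 0.139 0.15 ang -78.4
cooler top [256. 161.] 0.66 3441 ctr [0.6426 0.0321] sides 0.133 0.162 ang -74.7
cooler scene [252. 251.] 0.82 4519 ctr [0.6518 0.0479] sides 0.175 0.166 ang -161.8
cooler scene [361. 244.] 0.79 4340 ctr [0.42   0.1627] sides 0.195 0.147 ang -163.5
holder top [370. 235.] 0.67 1024 ctr [ 0.4621 -0.2478] sides 0.085 0.079 ang -90.5
holder scene [258. 150.] 0.67 824 ctr [ 0.4645 -0.2429] sides 0.089 0.103 ang -170.2
[258. 153.] [368. 235.] [ 0.459  -0.2523 -0.0099] 0.0059
[361. 239.] [254. 157.] [0.559  0.1238 0.3316] 0.2209
[361. 239.] [203. 256.] [0.4137 0.1604 0.1093] 0.0046
[243. 252.] [254. 157.] [0.6582 0.037  0.0894] 0.007
[243. 252.] [203. 256.] [0.5464 0.115  0.2191] 0.2718
```

View pics/crop0.png

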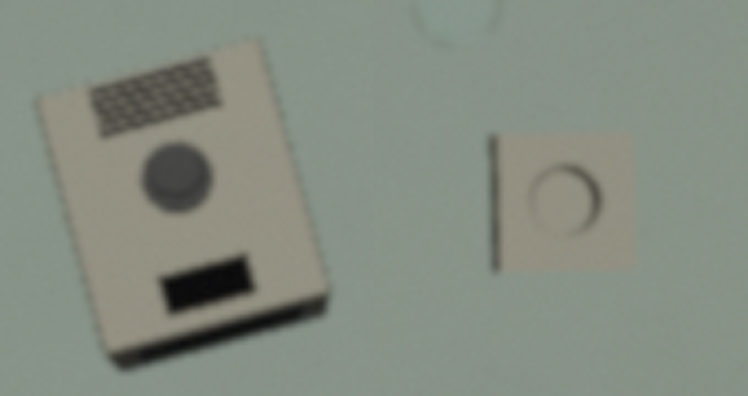

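The crop confirms both. The white cooler has its grey button at (177,178) and its front edge at the bottom, from (110,355) to (330,290). The holder's hole is at (565,200). Next I refine with these corners.

```bash
python3 - <<'E'
from h import *
P=np.array([(35,100),(258,38),(330,290),(110,355)])/4.4+[215,115]  # BL? back-left,back-right,front-right,front-left
w=np.array([atz("top",p,.106)[:2] for p in P]);print(w.round(4),[np.linalg.norm(w[i]-w[i-1]).round(4) for i in range(4)])
c=w.mean(0);b=(w[0]+w[1]-w[2]-w[3])/2;l=(w[0]+w[3]-w[1]-w[2])/2
print("yaw",np.degrees([np.arctan2(b[1],b[0]),np.arctan2(-l[0],l[1])]),c)
y=(np.arctan2(b[1],b[0])+np.arctan2(-l[0],l[1]))/2;u=np.array([np.cos(y),np.sin(y)])
print("button",c+.01*u,"well open",c-.118*u,"btn px at z.13",atz("top",(255.2,155.5),.13), "collar net",atz("top",(254.1,156.7),.11))
print("holder",atz("top",(368.4,235.5),.026),atz("top",(368.9,235.8),.026))
# classical circle centre of the hole in scene
from scipy.spatial.transform import Rotation as R
s=manip.sense();M=R.from_quat(s["tool_rot"]).as_matrix();print(M.round(3),s["tcp_pos"])
t=np.r_[c+.01*u,.18];print("shift mm",M.T@(t-s["tcp_pos"])*1000)
ty=np.array([-u[1],u[0],0]);v=M.T@ty;print("turn deg to put tool y on cooler y",np.degrees(np.arctan2(-v[0],v[1])),s["q"])
E
```

```text
[[ 0.7     0.114 ]
 [ 0.7339 -0.0101]
 [ 0.5923 -0.0487]
 [ 0.5573  0.0729]] [np.float64(0.1485), np.float64(0.1287), np.float64(0.1468), np.float64(0.1265)]
yaw [15.65835273 15.64528306] [0.64588001 0.03202743]
button [0.6555092  0.03472533] well open [5.32255571e-01 1.92112691e-04] btn px at z.13 [0.65124277 0.03443808 0.13      ] collar net [0.65179369 0.03800673 0.11      ]
holder [ 0.45942704 -0.2500086   0.026     ] [ 0.45864676 -0.25127425  0.026     ]
[[-0.924  0.383 -0.   ]
 [ 0.383  0.924  0.   ]
 [ 0.     0.    -1.   ]] [0.23918588 0.57739929 0.20851316]
shift mm [-592.34038085 -341.98409443   28.51108136]
turn deg to put tool y on cooler y -38.15774986558949 [ 9.99514657e-01  5.27496146e-01  1.43269878e+00  2.39785468e-06
  1.18139493e+00 -1.78479966e-01]
```

Request:
{"method": "step_arm", "body": {"targets": "-45 -26 2 -3; -90 -52 4 -6; -590 -342 28 -38; -590 -342 28 -38; -590 -342 28 -38; -590 -342 28 -38; -590 -342 28 -38; -590 -342 28 -38; -590 -342 28 -38; -590 -342 28 -38; -590 -342 28 -38; -590 -342 28 -38", "gripper": 1}}

```text
t: 2.4
tcp_pos: [0.5943, 0.1128, 0.1847]
tool_rot: [-0.135, 0.991, 0.0, 0.0]
force: [0.4, 0.9, -1.8]
finger_gap: 0.002
gripper_force: 0.0
```

Request:
{"method": "step_arm", "body": {"targets": "0 0 0 0"}}

```text
t: 2.5
tcp_pos: [0.5981, 0.109, 0.1846]
tool_rot: [-0.132, 0.991, -0.001, 0.002]
force: [-0.5, 1.1, 0.1]
finger_gap: -0.001
gripper_force: 0.0
```

Request:
{"method": "step_arm", "body": {"targets": "-17 -43 0 0; -34 -86 0 0; -34 -86 28 0; -34 -86 28 0; -34 -86 28 0; -34 -86 28 0"}}

```text
t: 3.1
tcp_pos: [0.6486, 0.0421, 0.1576]
tool_rot: [-0.136, 0.991, 0.0, 0.0]
force: [-0.5, 1.2, 0.4]
finger_gap: -0.003
gripper_force: 0.0
```

```bash
python3 - <<'E'
from h import *
im={}
for c in("scene","top"):
    i=manip.snapshot(c);x,y=(205,205) if c=="scene" else (215,115)
    im[c]=cv2.resize(i[y:y+90,x:x+85,::-1],None,fx=4.4,fy=4.4,interpolation=cv2.INTER_CUBIC)
cv2.imwrite("pics/crop1.png",np.hstack(list(im.values())))
s=manip.sense();print(s["tcp_pos"],s["force"],s["tool_rot"])
for z in(.12,.13,.14):print(z,proj("scene",(.654,.035,z)),(proj("scene",(.654,.035,z))-[205,205])*4.4)
E
```

```text
[0.64904    0.04197155 0.15794696] [0.00085114 0.60980873 0.47024756] [-1.35578907e-01  9.90766170e-01 -1.74883640e-04  8.51406665e-04]
0.12 [244.34334934 244.89368715] [173.11073712 175.53222348]
0.13 [244.03223939 243.09770367] [171.74185333 167.62989614]
0.14 [243.71557039 241.26962875] [170.34850971 159.58636648]
```

View pics/crop1.png

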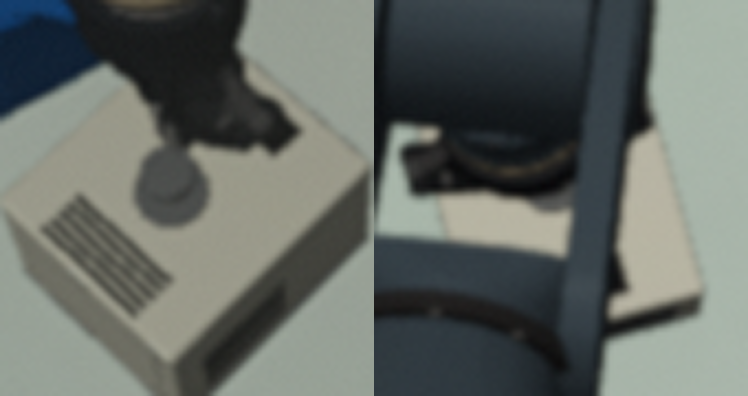

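The scene view shows the fingertips above the grey cap at crop (170,180), so the cap's top is near 0.12 m. I'll centre over it and descend in slow steps, watching the force.

Request:
{"method": "step_arm", "body": {"targets": "-3 -8 5 0; -3 -8 10 0; -3 -8 13 0; -3 -8 16 0; -3 -8 16 0; -3 -8 16 0"}}

```text
t: 3.8
tcp_pos: [0.6538, 0.034, 0.1404]
tool_rot: [-0.135, 0.991, 0.0, -0.0]
force: [-0.1, 0.9, 0.4]
finger_gap: -0.003
gripper_force: 0.0
```

Request:
{"method": "step_arm", "body": {"targets": "0 0 1 0; 0 0 2 0; 0 0 3 0; 0 0 4 0; 0 0 5 0; 0 0 6 0"}}

```text
t: 4.4
tcp_pos: [0.6539, 0.034, 0.1346]
tool_rot: [-0.135, 0.991, -0.0, -0.0]
force: [-0.2, 1.0, -0.4]
finger_gap: -0.0
gripper_force: 0.0
```

Request:
{"method": "step_arm", "body": {"targets": "0 0 1 0; 0 0 2 0; 0 0 3 0; 0 0 4 0"}}

```text
t: 4.8
tcp_pos: [0.6539, 0.034, 0.1305]
tool_rot: [-0.135, 0.991, -0.0, -0.0]
force: [-0.1, -0.2, -0.7]
finger_gap: -0.001
gripper_force: 0.0
```

Request:
{"method": "step_arm", "body": {"targets": "0 0 0.7 0; 0 0 1.3 0; 0 0 2 0; 0 0 2.7 0; 0 0 3.3 0; 0 0 3.3 0"}}

```text
t: 5.4
tcp_pos: [0.6539, 0.034, 0.1272]
tool_rot: [-0.135, 0.991, 0.0, -0.0]
force: [-0.3, 1.0, -0.6]
finger_gap: -0.001
gripper_force: 0.0
```

Request:
{"method": "step_arm", "body": {"targets": "0 0 0.5 0; 0 0 1 0; 0 0 1.5 0; 0 0 2 0; 0 0 2.5 0; 0 0 2.5 0"}}

```text
t: 6.0
tcp_pos: [0.6538, 0.034, 0.1247]
tool_rot: [-0.135, 0.991, 0.0, -0.0]
force: [0.0, 0.2, 0.5]
finger_gap: 0.001
gripper_force: 0.0
```

Request:
{"method": "step_arm", "body": {"targets": "0 0 0.5 0; 0 0 1 0; 0 0 1.5 0; 0 0 2 0; 0 0 2.5 0; 0 0 2.5 0"}}

```text
t: 6.6
tcp_pos: [0.6538, 0.034, 0.1222]
tool_rot: [-0.135, 0.991, 0.0, -0.0]
force: [-0.1, -1.0, 0.2]
finger_gap: 0.002
gripper_force: 0.0
```

Request:
{"method": "step_arm", "body": {"targets": "0 0 0.5 0; 0 0 1 0; 0 0 1.5 0; 0 0 2 0; 0 0 2.5 0; 0 0 2.5 0"}}

```text
t: 7.2
tcp_pos: [0.6538, 0.034, 0.1197]
tool_rot: [-0.135, 0.991, 0.0, -0.0]
force: [-0.8, -0.5, 0.1]
finger_gap: -0.001
gripper_force: 0.0
```

Request:
{"method": "step_arm", "body": {"targets": "0 0 0.4 0; 0 0 0.8 0; 0 0 1.2 0; 0 0 1.6 0; 0 0 2 0; 0 0 2 0"}}

```text
t: 7.8
tcp_pos: [0.6539, 0.034, 0.1177]
tool_rot: [-0.135, 0.991, 0.0, -0.0]
force: [1.0, 0.1, 0.4]
finger_gap: 0.0
gripper_force: 0.0
```

No contact yet at 0.1177, although the cap's top should be at 0.120 or higher. I'll look before going on.

```bash
python3 - <<'E'
from h import *
i=manip.snapshot("scene");x,y=215,210
cv2.imwrite("pics/crop2.png",cv2.resize(i[y:y+60,x:x+75,::-1],None,fx=9,fy=9,interpolation=cv2.INTER_CUBIC))
s=manip.sense();print(s["tcp_pos"],s["force"],s["tau"],s["ft_torque"]);print((proj("scene",s["tcp_pos"])-[x,y])*9)
for n in ("latch","latch_collar"):
  for r in manip.mark_of("scene",n):print(n,r["position"],(np.array(r["position"])-[x,y])*9,r["p"])
E
```

```text
[0.65386593 0.03398987 0.11778847] [0.98450987 0.12264874 0.0836728 ] [-2.36277359e-03 -4.82223451e+01 -1.56166452e+01 -5.75059457e-04
  4.64609329e-04  7.77126587e-06] [ 0.02908711  0.02059181 -0.04653832]
[263.1975544  314.19128536]
latch [241.4, 249.0] [237.6 351. ] 0.64
latch [360.1, 234.7] [1305.9  222.3] 0.53
latch_collar [357.9, 240.6] [1286.1  275.4] 0.76
```

View pics/crop2.png

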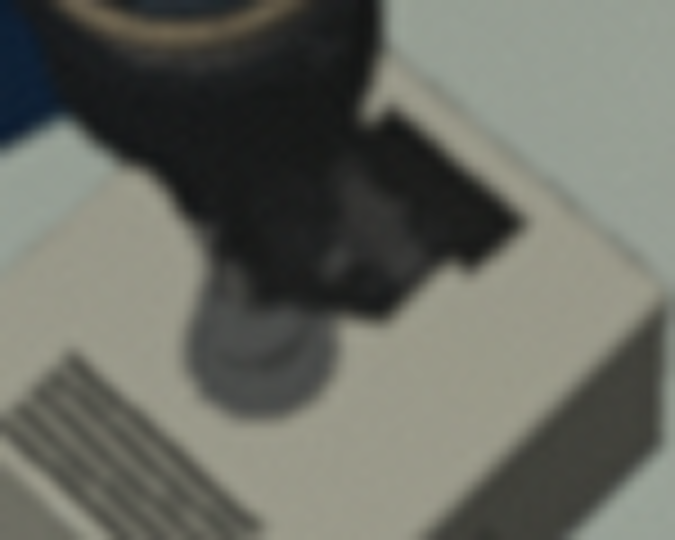

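The picture shows the fingertips dark over the upper part of the cap at about (255,300), and the collar centred near (262,352). That is lower than my estimate. I'll compare with the unobstructed first picture and a projected overlay.

```bash
python3 - <<'E'
from h import *
from scipy.spatial.transform import Rotation as R
x,y,k=222,225,9
c0=cv2.resize(cv2.imread("pics/scene0.png")[y:y+50,x:x+44],None,fx=k,fy=k,interpolation=cv2.INTER_CUBIC)
c1=cv2.resize(manip.snapshot("scene")[y:y+50,x:x+44,::-1].copy(),None,fx=k,fy=k,interpolation=cv2.INTER_CUBIC)
c0=cv2.convertScaleAbs(c0,alpha=1.8);c1=cv2.convertScaleAbs(c1,alpha=1.8)
s=manip.sense();M=R.from_quat(s["tool_rot"]).as_matrix();p=np.array(s["tcp_pos"])
P=lambda w:((proj("scene",w)-[x,y]+.5)*k).astype(int)
box=np.array([P(p+M@np.array(v)) for v in[(.011,.0145,0),(.011,-.0145,0),(-.011,-.0145,0),(-.011,.0145,0)]])
cv2.polylines(c1,[box],True,(0,255,255),1)
th=np.linspace(0,6.28,40)
for im in(c0,c1):
  for z,r,col in((.11,.019,(0,255,0)),(.12,.015,(0,0,255)),(.13,.015,(255,0,0))):
    cv2.polylines(im,[np.array([P((.655+r*np.cos(t),.038+r*np.sin(t),z)) for t in th])],True,col,1)
raw=cv2.convertScaleAbs(cv2.resize(cv2.imread("pics/scene0.png")[y+8:y+38,x:x+44],None,fx=k,fy=k,interpolation=cv2.INTER_CUBIC),alpha=2.2)
cv2.imwrite("pics/ov.png",np.hstack([c0[:450],c1[:450]]))
E
```

```text
(no output)
```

View pics/ov.png

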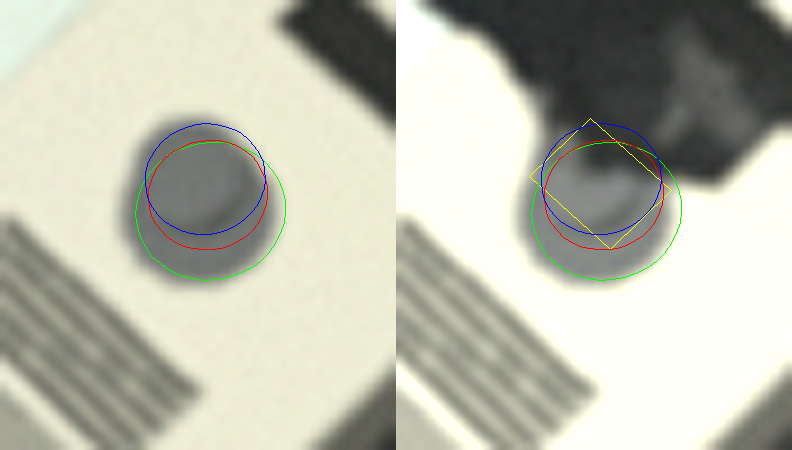

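The overlay is ambiguous: the dark tip's lowest point, (610,165), seems to stay just behind and above the cap centre. The force shows no contact, so I'll keep going down in small force-checked steps.

Request:
{"method": "step_arm", "body": {"targets": "0 0 0.3 0; 0 0 0.6 0; 0 0 1 0; 0 0 1 0"}}

```text
t: 8.4
tcp_pos: [0.6539, 0.034, 0.1168]
tool_rot: [-0.135, 0.991, 0.0, -0.0]
force: [0.2, 0.7, -0.4]
finger_gap: -0.001
gripper_force: 0.0
```

Request:
{"method": "step_arm", "body": {"targets": "0 0 0.3 0; 0 0 0.6 0; 0 0 1 0; 0 0 1 0"}}

```text
t: 8.8
tcp_pos: [0.6539, 0.034, 0.1158]
tool_rot: [-0.135, 0.991, 0.0, -0.0]
force: [-0.4, -0.4, 0.3]
finger_gap: 0.0
gripper_force: 0.0
```

```bash
python3 - <<'E'
from h import *
from scipy.spatial.transform import Rotation as R
s=manip.sense();M=R.from_quat(s["tool_rot"]).as_matrix();print(s["tcp_pos"],s["force"],s["finger_gap"],M.round(3))
im=manip.snapshot("scene");a=cv2.imread("pics/scene0.png")[:,:,::-1]
# silhouette: pixels that went dark relative to the first picture, near the button
d=(a.astype(int).sum(2)-im.astype(int).sum(2))
x,y=230,232
for r in range(y,y+26): print(r,im[r,x:x+36].sum(1).tolist() if r%2==0 else "", sep=" ") if r%2==0 else None
print(proj("scene",s["tcp_pos"]), proj("scene",np.array(s["tcp_pos"])+[0,0,.02]))
E
```

```text
[0.65387375 0.03396175 0.11576584] [-0.38840136 -0.37116405  0.27449175] 0.00017049733915089826 [[-0.964 -0.267 -0.   ]
 [-0.267  0.964  0.   ]
 [ 0.     0.    -1.   ]]
232 [445, 447, 418, 338, 198, 97, 73, 78, 80, 82, 77, 78, 76, 81, 88, 82, 86, 88, 87, 89, 88, 87, 108, 135, 148, 153, 153, 143, 128, 108, 91, 86, 86, 85, 88, 87]
234 [442, 444, 442, 417, 342, 231, 143, 103, 94, 83, 79, 77, 73, 79, 82, 86, 83, 87, 88, 90, 90, 97, 117, 134, 145, 152, 151, 152, 150, 129, 107, 93, 94, 90, 88, 88]
236 [439, 442, 441, 442, 436, 400, 324, 249, 192, 122, 76, 79, 75, 77, 88, 90, 97, 97, 95, 91, 97, 101, 116, 131, 141, 143, 149, 152, 150, 144, 127, 111, 104, 99, 98, 88]
238 [441, 442, 439, 441, 445, 443, 416, 328, 208, 123, 97, 87, 76, 77, 80, 90, 93, 97, 93, 97, 97, 110, 133, 148, 141, 136, 141, 148, 153, 162, 161, 152, 127, 105, 113, 121]
240 [439, 440, 440, 441, 443, 447, 422, 355, 249, 178, 180, 161, 115, 91, 83, 89, 88, 86, 87, 89, 114, 142, 144, 122, 105, 99, 106, 124, 146, 162, 157, 145, 157, 237, 331, 371]
242 [440, 440, 440, 442, 445, 438, 396, 293, 211, 183, 188, 189, 149, 112, 88, 81
[... 736 characters left out ...]
226, 223, 226, 263, 351, 427, 448, 444, 445, 445, 442, 446, 446, 445, 445, 442, 441, 441]
252 [442, 442, 447, 445, 441, 413, 345, 261, 227, 226, 227, 230, 228, 229, 221, 229, 225, 225, 222, 223, 256, 338, 406, 441, 445, 443, 443, 446, 447, 444, 441, 442, 442, 444, 444, 441]
254 [417, 441, 443, 446, 449, 447, 419, 358, 302, 261, 234, 227, 227, 226, 225, 224, 222, 229, 258, 310, 374, 426, 445, 447, 441, 442, 446, 444, 443, 444, 442, 444, 446, 445, 442, 442]
256 [254, 327, 406, 442, 451, 446, 442, 444, 436, 411, 369, 339, 316, 314, 315, 325, 347, 391, 420, 437, 445, 445, 442, 445, 443, 445, 445, 445, 445, 443, 444, 445, 443, 447, 449, 445]
[244.29739941 245.26067875] [243.67146    241.65848927]
```

```bash
python3 - <<'E'
from h import *
im=manip.snapshot("scene").astype(int).sum(2);a=cv2.imread("pics/scene0.png").astype(int).sum(2)
for r in range(234,259): print(r,"0:",a[r,232:256].tolist(),"\n    n:",im[r,232:256].tolist())
print(proj("scene",(.502,-.008,.096)),proj("scene",(.6,0.02,.096)))
for q in("drawer","drawer_well","sample_mid"):
  for c in("scene","top"):
    manip.snapshot(c)
    print(q,c,[(np.round(r["position"]),round(r["p"],2)) for r in manip.mark_of(c,q)] if q!="drawer" else [(np.round(r["position"]),round(r["p"],2)) for r in manip.recognise(c,q)])
E
```

```text
234 0: [381, 378, 381, 375, 379, 377, 380, 382, 377, 382, 377, 379, 380, 382, 380, 379, 384, 377, 379, 381, 379, 380, 379, 383] 
    n: [442, 419, 338, 230, 141, 102, 95, 83, 81, 73, 75, 79, 80, 84, 85, 87, 87, 88, 90, 86, 103, 126, 148, 153]
235 0: [381, 379, 382, 378, 377, 382, 380, 378, 378, 380, 384, 382, 381, 381, 380, 378, 380, 375, 382, 378, 381, 380, 377, 377] 
    n: [445, 435, 405, 331, 234, 174, 139, 106, 85, 74, 72, 81, 87, 89, 88, 93, 84, 92, 93, 95, 112, 130, 142, 149]
236 0: [379, 378, 380, 380, 378, 378, 381, 381, 382, 378, 380, 379, 379, 381, 381, 379, 378, 378, 381, 377, 379, 378, 382, 382] 
    n: [441, 443, 439, 399, 324, 246, 187, 123, 83, 74, 71, 83, 83, 89, 99, 91, 97, 96, 98, 103, 120, 134, 137, 146]
237 0: [381, 380, 379, 379, 378, 383, 384, 374, 362, 353, 348, 345, 341, 352, 372, 376, 381, 379, 381, 379, 378, 377, 380, 380] 
    n: [443, 441, 445, 435, 389, 296, 193, 114, 83, 81, 74, 78, 85, 91, 95, 97, 98, 94, 94, 106, 118, 135, 138, 138]
238 0: [375, 379, 379, 384, 380, 384, 373, 342, 303, 280, 261, 247, 257, 275, 309, 351, 370, 384, 382, 381, 380, 377, 37
[... 4711 characters left out ...]
0: [282, 345, 378, 383, 385, 381, 380, 381, 365, 355, 354, 354, 357, 354, 363, 375, 382, 379, 381, 381, 380, 381, 379, 381] 
    n: [325, 406, 438, 449, 448, 448, 446, 442, 428, 422, 411, 412, 411, 416, 420, 441, 446, 450, 445, 448, 442, 444, 442, 443]
258 0: [218, 278, 339, 370, 385, 384, 386, 384, 381, 385, 381, 382, 384, 381, 381, 383, 383, 384, 378, 381, 382, 381, 381, 379] 
    n: [261, 328, 394, 439, 450, 447, 447, 445, 445, 444, 447, 445, 445, 447, 448, 447, 445, 446, 443, 443, 446, 443, 442, 444]
[290.61684608 205.06509983] [261.86243884 232.99791027]
drawer scene []
drawer top [(array([278., 185.]), 0.43)]
drawer_well scene []
drawer_well top []
sample_mid scene []
sample_mid top []
```

The cap's unmoved rim in the picture puts its top near z = 0.137, yet the TCP reads 0.116 over it with no contact. I'll lift and move off the cooler to check where the fingertips really are.

Request:
{"method": "step_arm", "body": {"targets": "0 0 -30 0; 0 0 -60 0; 50 0 -60 0; 100 0 -60 0; 130 0 -60 0; 130 0 -60 0; 130 0 -60 0; 130 0 -60 0"}}

```text
t: 10.3
tcp_pos: [0.5304, -0.0009, 0.1762]
tool_rot: [-0.135, 0.991, -0.0, 0.001]
force: [0.1, -0.0, -0.6]
finger_gap: -0.0
gripper_force: 0.0
```

```bash
python3 - <<'E'
from h import *
from scipy.spatial.transform import Rotation as R
s=manip.sense();M=R.from_quat(s["tool_rot"]).as_matrix();p=np.array(s["tcp_pos"]);print(p,s["finger_gap"],s["q"])
out=[]
for c in("scene","top"):
    im=manip.snapshot(c)[:,:,::-1].copy();k=5
    o=(proj(c,p)-[39,50]).astype(int);x,y=o
    im=cv2.convertScaleAbs(cv2.resize(im[y:y+100,x:x+78],None,fx=k,fy=k,interpolation=cv2.INTER_CUBIC),alpha=2.0)
    P=lambda w:((proj(c,w)-o+.5)*k).astype(int)
    cv2.circle(im,tuple(P(p)),4,(0,255,255),1)
    for v,col in(((.04,0,0),(0,0,255)),((0,.04,0),(0,255,0)),((0,0,-.06),(255,0,0))):
        cv2.line(im,tuple(P(p)),tuple(P(p+M@np.array(v))),col,1)
    print(c,o,P(p));out.append(im)
cv2.imwrite("pics/tip.png",np.hstack(out))
E
```

```text
[ 0.53038103 -0.00093906  0.17624703] -0.00011875902823619227 [-2.12689725e-01  4.43253648e-01  1.70576734e+00  1.50180953e-04
  9.90120945e-01 -2.05405535e+00]
scene [243 146] [199 252]
top [231 154] [197 253]
```

View pics/tip.png

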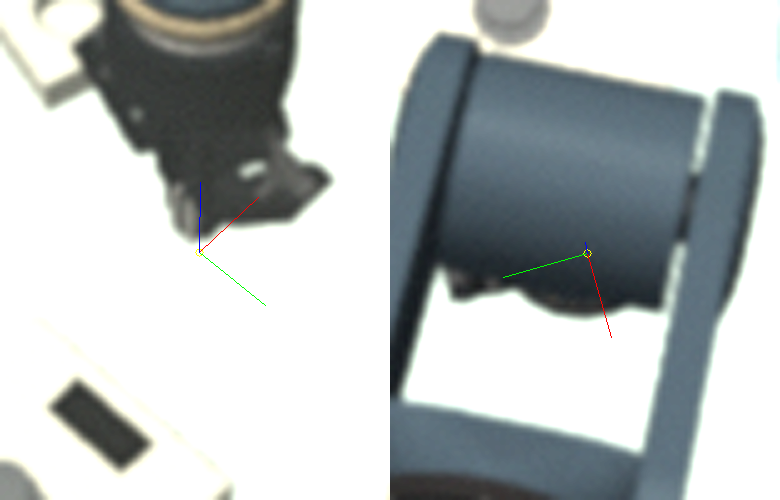

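The tips appear at (190,238) and the projected TCP at (199,252), so the real tips sit some 15–25 mm higher than the reading implies. That fits the missing contact. I'll return over the cap and keep descending under force control.

Request:
{"method": "step_arm", "body": {"targets": "-45 0 0 0; -90 1 0 0; -133 2 0 0; -133 2 0 0; -133 2 0 0; -133 2 30 0; -133 2 50 0; -133 2 55 0; -133 2 58 0; -133 2 59 0; -133 2 60 0; -133 2 60 0"}}

```text
t: 11.6
tcp_pos: [0.6568, 0.0366, 0.1168]
tool_rot: [-0.135, 0.991, -0.0, 0.001]
force: [0.3, -0.3, 0.2]
finger_gap: 0.003
gripper_force: 0.0
```

Request:
{"method": "step_arm", "body": {"targets": "0 0 0.5 0; 0 0 1 0; 0 0 1.5 0; 0 0 2 0; 0 0 2 0"}}

```text
t: 12.1
tcp_pos: [0.6562, 0.0367, 0.1137]
tool_rot: [-0.135, 0.991, 0.0, -0.0]
force: [0.1, 0.8, 0.2]
finger_gap: 0.002
gripper_force: 0.0
```

Request:
{"method": "step_arm", "body": {"targets": "0 0 0.5 0; 0 0 1 0; 0 0 1.5 0; 0 0 2 0; 0 0 2 0"}}

```text
t: 12.6
tcp_pos: [0.6563, 0.0367, 0.1129]
tool_rot: [-0.135, 0.991, -0.0, 0.0]
force: [-2.5, -0.5, 5.3]
finger_gap: -0.001
gripper_force: 2.8
```

Request:
{"method": "step_arm", "body": {"targets": "0 0 0.5 0; 0 0 1 0; 0 0 1.5 0; 0 0 2 0; 0 0 2 0"}}

```text
t: 13.1
tcp_pos: [0.6564, 0.0367, 0.1114]
tool_rot: [-0.135, 0.991, -0.0, 0.0]
force: [-1.8, -0.5, 7.0]
finger_gap: -0.002
gripper_force: 3.9
```

Contact, and the force is rising as the spring figures say. I continue gently.

Request:
{"method": "step_arm", "body": {"targets": "0 0 0.3 0; 0 0 0.7 0; 0 0 1 0; 0 0 1 0"}}

```text
t: 13.5
tcp_pos: [0.6563, 0.0367, 0.1107]
tool_rot: [-0.135, 0.991, -0.0, 0.0]
force: [-3.2, -0.5, 9.1]
finger_gap: -0.002
gripper_force: 4.5
```

Request:
{"method": "step_arm", "body": {"targets": "0 0 0.3 0; 0 0 0.6 0; 0 0 0.8 0; 0 0 0.8 0"}}

```text
t: 13.9
tcp_pos: [0.6564, 0.0367, 0.1101]
tool_rot: [-0.135, 0.991, -0.0, 0.0]
force: [-3.3, -0.3, 9.2]
finger_gap: 0.003
gripper_force: 4.9
```

Request:
{"method": "step_arm", "body": {"targets": "0 0 0.3 0; 0 0 0.6 0; 0 0 0.8 0; 0 0 0.8 0"}}

```text
t: 14.3
tcp_pos: [0.6564, 0.0366, 0.1092]
tool_rot: [-0.135, 0.991, -0.0, 0.0]
force: [-3.1, -0.7, 5.5]
finger_gap: 0.001
gripper_force: 2.7
```

The force dropped from 9.2 to 5.5 N, so the latch has let go. I'll lift straight up and wait for the drawer.

Request:
{"method": "step_arm", "body": {"targets": "0 0 -3 0; 0 0 -10 0; 0 0 -40 0; 0 0 -90 0; 0 0 -110 0; 0 0 -110 0; 0 0 -110 0; 0 0 -110 0; 0 0 -110 0; 0 0 -110 0; 0 0 -110 0; 0 0 -110 0", "gripper": 0}}

```text
t: 15.5
tcp_pos: [0.6561, 0.0367, 0.2167]
tool_rot: [-0.135, 0.991, 0.0, -0.0]
force: [-0.0, 0.5, 0.2]
finger_gap: 0.999
gripper_force: 0.0
```

Request:
{"method": "step_arm", "body": {"targets": "0 0 0 0; 0 0 0 0; 0 0 0 0; 0 0 0 0; 0 0 0 0; 0 0 0 0; 0 0 0 0; 0 0 0 0; 0 0 0 0; 0 0 0 0"}}

```text
t: 16.5
tcp_pos: [0.6563, 0.0367, 0.2172]
tool_rot: [-0.135, 0.991, -0.0, -0.0]
force: [-0.3, 0.1, 1.1]
finger_gap: 0.996
gripper_force: 0.0
```

```bash
python3 - <<'E'
from h import *
s=manip.sense();p=np.array(s["tcp_pos"]);print(s["t"],p,s["finger_gap"])
im=manip.snapshot("scene");manip.snapshot("top");k=5;x,y=215,130
a=cv2.convertScaleAbs(cv2.resize(im[y:y+110,x:x+120,::-1],None,fx=k,fy=k,interpolation=cv2.INTER_CUBIC),alpha=1.6)
cv2.imwrite("pics/open.png",a)
for q,z in(("drawer_well",.034),("sample_mid",.052),("holder",0)):
  for c in("scene","top"):
    for r in manip.mark_of(c,q): print(q,c,np.round(r["position"],1),round(r["p"],2),atz(c,r["position"],z).round(4))
W=np.array([.6564,.0367]);u=np.array([.9635,.268]);e=W-.128*u
print("expect",e,[proj("scene",(*e,z)) for z in(.052,.09)])
E
```

```text
16.5 [0.65625665 0.03671268 0.21721611] 0.9958539005435606
drawer_well scene [279.7 225. ] 0.83 [ 0.537  -0.0019  0.034 ]
sample_mid scene [281.8 220.4] 0.56 [ 0.5305 -0.0025  0.052 ]
sample_mid top [268.3 209. ] 0.67 [0.5281 0.0056 0.052 ]
sample_mid top [385.2 161.2] 0.44 [ 0.6472 -0.2926  0.052 ]
holder scene [257.3 152.8] 0.39 [ 0.4616 -0.247   0.    ]
holder scene [253.5 260.4] 0.25 [0.6365 0.0338 0.    ]
holder top [368.2 235.9] 0.57 [ 0.4589 -0.2539  0.    ]
holder top [258.5 163.8] 0.42 [0.6516 0.0316 0.    ]
holder top [257.  152.6] 0.41 [0.6815 0.0353 0.    ]
expect [0.533072 0.002396] [array([281.95020987, 222.37018157]), array([282.02734551, 215.34286096])]
```

View pics/open.png

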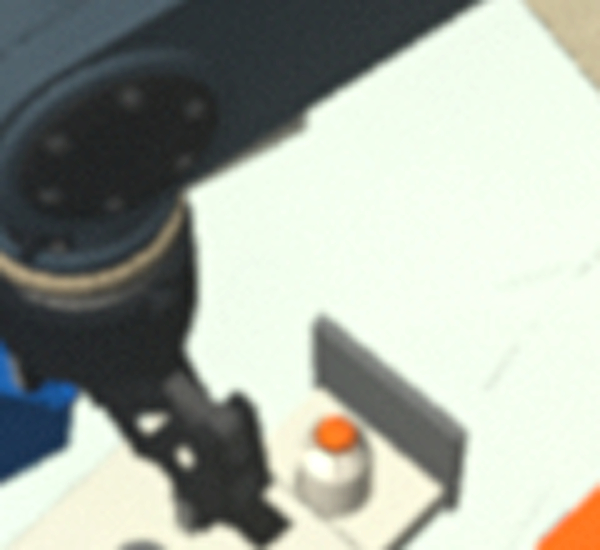

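The drawer is open and the bottle, orange-capped, stands at crop (335,432), pixel (282,216). That matches the expected open-well position of about (0.532, 0.001). I'll move over it with tool y along the drawer's y, then descend while checking the force.

Request:
{"method": "step_arm", "body": {"targets": "45 0 0 0; 90 -1 0 0; 129 -1 0 0; 129 -1 0 0; 129 -1 40 0; 129 -1 80 0; 129 -1 110 0; 129 -1 127 0; 129 -1 127 0; 129 -1 127 0", "gripper": 0.2}}

```text
t: 17.9
tcp_pos: [0.5333, 0.0012, 0.0904]
tool_rot: [-0.135, 0.991, -0.0, 0.0]
force: [0.1, 0.1, 1.1]
finger_gap: 0.802
gripper_force: 0.0
```

```bash
python3 - <<'E'
from h import *
from scipy.spatial.transform import Rotation as R
s=manip.sense();p=np.array(s["tcp_pos"]);M=R.from_quat(s["tool_rot"]).as_matrix();print(s["t"],p,s["finger_gap"],s["force"])
c="scene";im=manip.snapshot(c);k=7;x,y=245,165
a=cv2.convertScaleAbs(cv2.resize(im[y:y+75,x:x+85,::-1],None,fx=k,fy=k,interpolation=cv2.INTER_CUBIC),alpha=1.8)
P=lambda w:((proj(c,w)-[x,y]+.5)*k).astype(int)
g=.0425*s["finger_gap"]
for sg in(1,-1):
  for off in(0,.02):
    q=np.array([P(p+M@np.array((xx,sg*g,-off))) for xx in(-.011,.011)]);cv2.polylines(a,[q],False,(0,255,255) if off==0 else (255,0,255),1)
cv2.imwrite("pics/grasp.png",a)
E
```

```text
17.9 [0.53325987 0.00118096 0.090441  ] 0.8024644468115631 [0.05106945 0.08051858 1.05843067]
```

View pics/grasp.png

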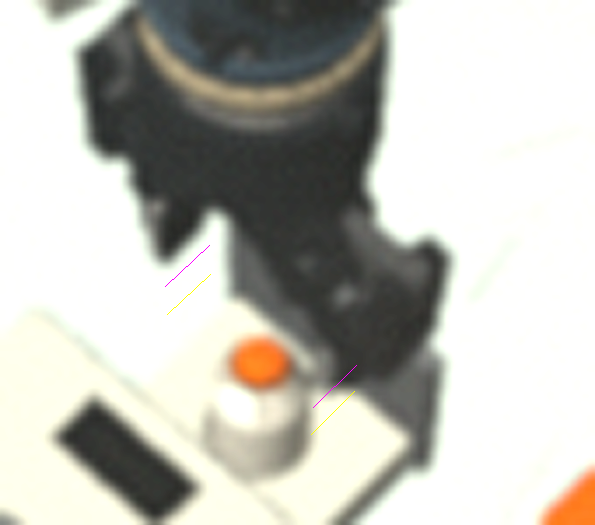

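The fingertips straddle the bottle, at (185,238) and (350,372), with the bottle at (258,400). They sit some 22 mm higher than the nominal TCP. I'll descend in force-checked steps.

Request:
{"method": "step_arm", "body": {"targets": "0 0 20 0; 0 0 40 0; 0 0 50 0; 0 0 55 0; 0 0 60 0; 0 0 60 0"}}

```text
t: 18.55
tcp_pos: [0.5325, 0.0012, 0.0304]
tool_rot: [-0.135, 0.991, -0.0, 0.0]
force: [-0.1, 0.5, 0.4]
finger_gap: 0.8
gripper_force: 0.0
```

Request:
{"method": "step_arm", "body": {"targets": "0 0 2 0; 0 0 4 0; 0 0 6 0; 0 0 8 0; 0 0 8 0"}}

```text
t: 19.05
tcp_pos: [0.532, 0.0013, 0.022]
tool_rot: [-0.135, 0.991, 0.0, -0.0]
force: [-0.4, -0.3, 0.1]
finger_gap: 0.8
gripper_force: 0.0
```

Request:
{"method": "step_arm", "body": {"targets": "0 0 1 0; 0 0 2 0; 0 0 3 0; 0 0 4 0; 0 0 4 0"}}

```text
t: 19.55
tcp_pos: [0.5321, 0.0013, 0.0181]
tool_rot: [-0.135, 0.991, 0.0, -0.0]
force: [0.4, 0.1, -0.8]
finger_gap: 0.8
gripper_force: 0.0
```

There is no contact at 0.018, below the tray's top, which confirms the tips sit higher than reported. I'll close on the bottle.

Request:
{"method": "step_arm", "body": {"targets": "0 0 0 0; 0 0 0 0; 0 0 0 0; 0 0 0 0; 0 0 0 0; 0 0 0 0; 0 0 0 0; 0 0 0 0", "gripper": 1, "squeeze": 30}}

```text
t: 20.35
tcp_pos: [0.5319, 0.0018, 0.0184]
tool_rot: [-0.135, 0.991, 0.0, -0.0]
force: [-1.2, 5.3, 4.6]
finger_gap: 0.396
gripper_force: 29.9
```

Request:
{"method": "step_arm", "body": {"targets": "0 0 -3 0; 0 0 -8 0; 0 0 -14 0; 0 0 -20 0; 0 0 -20 0"}}

```text
t: 20.85
tcp_pos: [0.5339, 0.0001, 0.0396]
tool_rot: [-0.135, 0.991, -0.001, 0.002]
force: [0.6, 0.1, 0.5]
finger_gap: 0.399
gripper_force: 30.6
```

Request:
{"method": "step_arm", "body": {"targets": "0 0 -20 0; 0 0 -50 0; 0 0 -80 0; 0 0 -100 0; 0 0 -100 0; 0 0 -100 0"}}

```text
t: 21.45
tcp_pos: [0.5325, 0.0007, 0.1386]
tool_rot: [-0.135, 0.991, -0.001, 0.001]
force: [-0.1, 0.3, -0.6]
finger_gap: 0.401
gripper_force: 30.6
```

```bash
python3 - <<'E'
from h import *
s=manip.sense();p=np.array(s["tcp_pos"]);print(s["t"],p,s["finger_gap"],s["gripper_force"],s["force"])
for c in("scene","top"):
    im=manip.snapshot(c)
    for q in("sample_mid","drawer_well"):
        print(q,c,[(np.round(r["position"],1),round(r["p"],2)) for r in manip.mark_of(c,q)])
    h=cv2.cvtColor(im,cv2.COLOR_RGB2HSV);m=cv2.inRange(h,(4,150,90),(16,255,255))
    n,l,st,ce=cv2.connectedComponentsWithStats(m);print(c,[(st[i,4],ce[i].round(1)) for i in range(1,n) if 4<st[i,4]<200])
print("expect mid",proj("scene",p*[1,1,0]+[0,0,.172]),"top",proj("scene",p*[1,1,0]+[0,0,.21]))
E
```

```text
21.45 [0.53252289 0.00065052 0.13857131] 0.4005757692995625 30.62308286454936 [-0.08982868  0.349542   -0.59583376]
sample_mid scene [(array([281. , 198.8]), 0.68)]
drawer_well scene [(array([282.8, 229.5]), 0.76)]
scene [(np.int32(28), array([278.8, 190.3]))]
sample_mid top []
drawer_well top [(array([271.3, 208.4]), 0.85)]
top [(np.int32(12), array([536.6, 102.1]))]
expect mid [282.01097501 197.8968466 ] top [282.09856097 189.26297073]
```

The bottle is held: the scene view has it at (281,198.8), where (282,197.9) was expected. I'll carry it to above the holder.

Request:
{"method": "step_arm", "body": {"targets": "20 -33 0 0; 45 -73 0 0; 70 -113 0 0; 95 -153 0 0; 118 -190 0 0; 130 -210 0 0; 137 -221 0 0; 137 -221 20 0; 137 -221 45 0; 137 -221 65 0; 137 -221 75 0; 137 -221 75 0"}}

```text
t: 22.95
tcp_pos: [0.4585, -0.2469, 0.0618]
tool_rot: [-0.135, 0.991, 0.001, -0.001]
force: [-0.5, -0.5, -0.7]
finger_gap: 0.398
gripper_force: 30.6
```

Request:
{"method": "step_arm", "body": {"targets": "0 0 0 0; 0 0 0 0; 0 0 0 0"}}

```text
t: 23.25
tcp_pos: [0.4599, -0.2486, 0.0642]
tool_rot: [-0.135, 0.991, -0.001, 0.001]
force: [0.4, -0.1, -0.3]
finger_gap: 0.399
gripper_force: 30.6
```

```bash
python3 - <<'E'
from h import *
s=manip.sense();p=np.array(s["tcp_pos"]);print(s["t"],p,s["finger_gap"],s["gripper_force"],s["force"],s["q"][5])
print("bottle mid exp",proj("scene",p+[0,0,.034]),"foot",proj("scene",p+[0,0,-.004]))
for c in("scene","top"):
    im=manip.snapshot(c);cv2.imwrite(f"pics/h_{c}.png",im[:,:,::-1])
    for q in("sample_mid","holder"):
        print(q,c,[(np.round(r["position"],1),round(r["p"],2),atz(c,r["position"],p[2]+.034 if q[0]=="s" else 0).round(4)) for r in manip.mark_of(c,q)])
x,y=225,115;im=cv2.imread("pics/h_scene.png")
cv2.imwrite("pics/hold.png",cv2.convertScaleAbs(cv2.resize(im[y:y+60,x:x+65],None,fx=10,fy=10,interpolation=cv2.INTER_CUBIC),alpha=1.7))
print("hole rim px",proj("scene",(.4595,-.2505,.026)))
E
```

```text
23.25 [ 0.45987305 -0.24863574  0.06417469] 0.3989763827628917 30.628666620177682 [ 0.36326701 -0.14136658 -0.26825476] -2.5510600712940112
bottle mid exp [255.9303547  130.63864331] foot [256.57551198 139.32628802]
sample_mid scene [(array([258.4, 129.6]), 0.72, array([ 0.4525, -0.2482,  0.0982]))]
holder scene [(array([260., 150.]), 0.82, array([ 0.45  , -0.2514,  0.    ]))]
sample_mid top []
holder top [(array([368.6, 238.2]), 0.7, array([ 0.4528, -0.2548,  0.    ]))]
hole rim px [256.90826493 146.2311533 ]
```

View pics/hold.png

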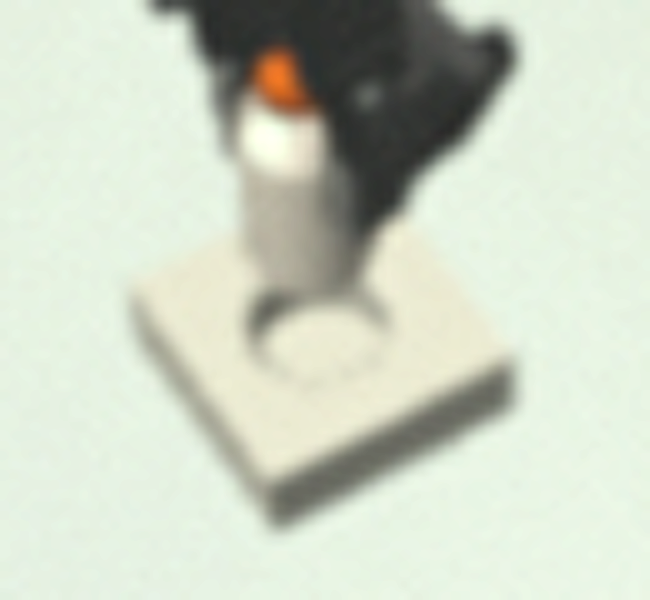

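The bottle's foot centre is at crop (304,249) and the hole's centre at (318,323). Against the TCP's vertical line, the bottle should shift about 2.5 mm to the image's right. I'll correct by +2 mm in x and y, then lower with force checks.

Request:
{"method": "step_arm", "body": {"targets": "2 2 10 0; 2 2 20 0; 2 2 28 0; 2 2 31 0; 2 2 31 0; 2 2 31 0"}}

```text
t: 24.15
tcp_pos: [0.4568, -0.2469, 0.0321]
tool_rot: [-0.135, 0.991, 0.0, -0.0]
force: [-0.3, 0.7, -0.4]
finger_gap: 0.396
gripper_force: 30.6
```

Request:
{"method": "step_arm", "body": {"targets": "0 0 1.5 0; 0 0 3 0; 0 0 4.5 0; 0 0 6 0; 0 0 6 0"}}

```text
t: 24.65
tcp_pos: [0.4575, -0.2476, 0.0264]
tool_rot: [-0.135, 0.991, -0.001, 0.001]
force: [0.9, -0.7, 0.2]
finger_gap: 0.402
gripper_force: 30.8
```

Request:
{"method": "step_arm", "body": {"targets": "0 0 1.5 0; 0 0 3 0; 0 0 4.5 0; 0 0 6 0; 0 0 6 0"}}

```text
t: 25.15
tcp_pos: [0.4576, -0.2478, 0.0203]
tool_rot: [-0.135, 0.991, -0.001, 0.001]
force: [1.7, -3.9, 0.3]
finger_gap: 0.4
gripper_force: 30.9
```

Request:
{"method": "step_arm", "body": {"targets": "0 0 1.5 0; 0 0 3 0; 0 0 4.5 0; 0 0 6 0; 0 0 7 0; 0 0 7 0"}}

```text
t: 25.75
tcp_pos: [0.4576, -0.2478, 0.0133]
tool_rot: [-0.135, 0.991, -0.001, 0.001]
force: [4.6, -5.6, 1.8]
finger_gap: 0.397
gripper_force: 31.2
```

Request:
{"method": "step_arm", "body": {"targets": "-0.5 -1 0 0; -0.5 -1 1 0; -0.5 -1 2 0; -0.5 -1 3 0; -0.5 -1 3 0"}}

```text
t: 26.25
tcp_pos: [0.4577, -0.2478, 0.0105]
tool_rot: [-0.135, 0.991, -0.0, 0.0]
force: [2.0, -3.4, 5.2]
finger_gap: 0.397
gripper_force: 31.3
```

Request:
{"method": "step_arm", "body": {"targets": "-0.3 -0.7 0.5 0; -0.3 -0.7 1 0; -0.3 -0.7 1 0"}}

```text
t: 26.55
tcp_pos: [0.4577, -0.2479, 0.0104]
tool_rot: [-0.135, 0.991, 0.0, -0.0]
force: [0.6, -1.0, 13.4]
finger_gap: 0.398
gripper_force: 32.0
```

Request:
{"method": "step_arm", "body": {"targets": "0 0 0 0; 0 0 0 0; 0 0 0 0; 0 0 0 0; 0 0 0 0; 0 0 0 0", "gripper": 0.2}}

```text
t: 27.15
tcp_pos: [0.4578, -0.2481, 0.009]
tool_rot: [-0.135, 0.991, 0.0, -0.0]
force: [0.2, -0.3, -0.2]
finger_gap: 0.802
gripper_force: 0.0
```

Request:
{"method": "step_arm", "body": {"targets": "0 0 -10 0; 0 0 -30 0; 0 0 -60 0; 0 0 -100 0; 0 0 -140 0; 0 0 -160 0; 120 0 -160 0; 120 0 -160 0; 120 0 -160 0; 120 0 -160 0; 120 0 -160 0"}}

```text
t: 28.25
tcp_pos: [0.3427, -0.2809, 0.1699]
tool_rot: [-0.134, 0.991, -0.001, 0.001]
force: [0.3, 0.2, -0.8]
finger_gap: 0.798
gripper_force: 0.0
```

```bash
python3 - <<'E'
from h import *
s=manip.sense();print(s["t"],s["tcp_pos"],s["force"])
S={}
for c in("scene","top"):
    im=manip.snapshot(c)
    for q,z in(("sample_mid",.044),("holder",0),("drawer_well",.034)):
        print(q,c,[(np.round(r["position"],1),round(r["p"],2),atz(c,r["position"],z).round(4)) for r in manip.mark_of(c,q)])
    h=cv2.cvtColor(im,cv2.COLOR_RGB2HSV);m=cv2.inRange(h,(4,150,90),(16,255,255))
    n,l,st,ce=cv2.connectedComponentsWithStats(m);print(c,[(st[i,4],ce[i].round(1),atz(c,ce[i],.080).round(4)) for i in range(1,n) if 4<st[i,4]<200])
for z in(.08,.088):print("exp cap px",z,proj("scene",(.4595,-.2495,z)),proj("top",(.4595,-.2505,z)))
x,y=225,115;im=manip.snapshot("scene")[:,:,::-1]
cv2.imwrite("pics/fin.png",cv2.resize(im[y:y+60,x:x+65],None,fx=10,fy=10))
E
```

```text
28.25 [ 0.34266968 -0.28085642  0.16994505] [ 0.31453926  0.15304099 -0.75993281]
sample_mid scene [(array([257.7, 141.8]), 0.68, array([ 0.4559, -0.2506,  0.044 ])), (array([259.4, 151.6]), 0.19, array([ 0.4689, -0.2192,  0.044 ]))]
holder scene [(array([259.4, 149.6]), 0.83, array([ 0.4507, -0.2536,  0.    ]))]
drawer_well scene [(array([280.5, 225.5]), 0.62, array([5.361e-01, 4.000e-04, 3.400e-02]))]
scene [(np.int32(25), array([256.3, 135.4]), array([ 0.4607, -0.247 ,  0.08  ]))]
sample_mid top [(array([365.7, 237. ]), 0.75, array([ 0.4554, -0.24  ,  0.044 ]))]
holder top [(array([366.4, 234.9]), 0.91, array([ 0.4615, -0.2492,  0.    ]))]
drawer_well top [(array([273.5, 206.2]), 0.81, array([ 0.5364, -0.0074,  0.034 ])), (array([258.9, 165.9]), 0.23, array([0.6408, 0.0293, 0.034 ]))]
top [(np.int32(12), array([536.6, 102.1]), array([ 0.7893, -0.6715,  0.08  ])), (np.int32(45), array([371.1, 235.6]), array([ 0.4583, -0.2474,  0.08  ]))]
exp cap px 0.08 [256.20215186 134.58056352] [372.32743636 235.03788519]
exp cap px 0.088 [256.06519985 132.73803579] [372.90764417 234.9708387 ]
```

The bottle met the floor at exactly the predicted height. Both cameras put its cap above the hole's axis, the drawer well is still at its open position, and the arm is clear. Handing in.

```bash
python3 -c "
from station import manip
print(manip.sign_off())"
```

```text
the job is handed in; nothing more can be done
None
```

The job is handed in, but no verdict came back: the latch let go at about 9 N, the drawer sprung open untouched, and the bottle stands upright and fully down in the holder; I made no final check on the larger bottle and the beaker, though the arm stayed clear of both.

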